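# Nip a cardboard tube in the bench caliper

## Robot

A 6-joint arm with a two-finger parallel gripper is mounted at the origin on the work surface. World frame = base frame: x ahead of the robot, y to its left, z up, the work surface at z = 0. Lengths are in m, angles in rad, forces in N, time in s.
With the tool pointing down it reaches from about 0.35 to 0.775 m from the base axis. Payload 5.5 kg.
Tool frame: the origin (TCP) lies on the centre line of the jaws, within the pads' length; the fingertips stand 11 mm ahead of it and the grasp point (between the pads) lies 8 mm behind it; z points along the fingers, y is the line along which they close (so a half turn about z gives the same grasp; the last joint's range is limited). The gripper opens to 85 mm and grips with 20 to 120 N. Pads are 22 mm wide; open, the fingers measure 114 mm over their backs; the gripper's body (76 mm by 85 mm) begins 54 mm behind the grasp point. The pads swing forward as they close: fully open they stand 13 mm farther back than shut.
Start: joints at [0.985, 0.313, 0.046, 1.304, 0, 1.431], TCP at [0.248, 0.519, 0.242] pointing down, gripper open.
Joint ranges: [-2.76, 2.76], [-0.86, 1.69], [-1.03, 1.26], [-2.2, 2.34], [-1.47, 1.5], [-3.14, 3.14]. Speed limits (rad/s): [2.57, 2.57, 3.14, 3.14, 3.14, 3.14].

## Interface

Orientations are given as a unit quaternion [w, x, y, z].
In Python, from workcell import get_state, eyes, env gives the robot as it stands.
- The arm moves only by the shell command python3 -m inch 'ROWS' [OPENING] [FORCE]. ROWS is JSON, one flat list of numbers, 4 for each row, row after row: the shift along the tool's x, y, z in cm, then the turn about the tool's z in rad. A call has exactly 5 rows; each row shifts and turns the commanded pose from where the row before left it, along the tool's axes as they then stand; what a row does not reach is not made up. A row lasts 1/12 s, in which the tool goes at most 41.7 mm and 7.16 degrees, less where a joint would pass 70% of its speed; a pose out of reach is approached as far as the arm can. A call is refused whole if a number of a shift passes 4.17 or a number of a turn 0.125, either way. A call with a gripper value outside its range is refused whole. OPENING is the opening, from -1 (shut) to 1 (fully open), set as the call begins (- or left out, the last holds). The fingers move at their own pace and stop on an object; FORCE is the grip in N (left out, the last holds). Time passes only in rows, so rows that do not move let the fingers close, or fill a call up. It gives the time, the measured TCP pose, the force, the opening and the grip force at its end, in the units of the state.
- get_state(): the state, without advancing time (a new reading comes with each control period).
- eyes.read_camera(name): name is "side" or "top" or "wrist"; returns the picture (384x512x3 uint8, red, green, blue); there is no depth.
- eyes.camera_info(name): a dict with "fovy" (degrees; the focal length in pixels is half the picture's height over the tangent of half this angle, whatever the lens; pixels are square), "cx", "cy" (the principal point, pixels), "xyz" and "orientation" of the camera in the world. Camera axes: x right, y down, z forward; pixel columns grow to the right and rows downward; lengths in m; the calibration is good to about 2 mm. A picture is of the moment at which its call begins: read the wrist's pose just before it. camera_info takes no time and is no camera call; for the wrist camera it gives the pose at the moment of the call.
- env.hand_in(): hands the job in; it is judged then, once.
The state is a dict: "clock": time; "joint_pos": joint angles; "qvel": joint speeds; "tau": joint torques, N m; "tcp_pos": TCP position; "orientation": TCP orientation; "wrist_force": force on the tool from outside, world axes, zero at the start; "ft_torque": the same for the moment, N m; "finger_gap": finger opening in m; "grip_force": force on a finger pad.
Only numpy, scipy, OpenCV 4.12 (cv2) and the standard library are available. Lean on these libraries where they do the work, as an engineer would, in place of code of your own. Each camera call takes 0.05 s, during which the arm holds its last target. There are 200 camera calls.

## Task

Stand the short cardboard tube upright on the bed of the bench caliper, between the jaws and in line with the round anvil, and let go of it. Then slide the moving jaw along by its tab until it just nips the tube against the anvil; close it by feel, so that the tube is not crushed and the jaw is not forced out of square. Let go and leave the tube lightly nipped, with the other things on the bench left where they are.

Things in the scene. Friction and masses are not known exactly. Their poses are not given: they have to be found in the camera images.
- tube: short open cardboard tube standing on the bench, 50 mm outside diameter, 80 mm high, wall 4 mm, about 50 g. Origin at the centre of its lower end, z up its axis. It is the only short tube; the other tube is 160 mm high.
- gauge: bench caliper screwed to the bench: aluminium bed 150 x 290 mm, 12 mm thick; steel beam along its +x side (x 39 to 61 mm, top 36 mm above the bench); fixed jaw near its +y end; sliding jaw that closes towards +y. Origin on the bench under the bed, z up, y along the beam.
- fixed_face (a point): point on the fixed jaw's inner face (gauge y = 60 mm; jaw x -31 to 61 mm, top 58 mm above the bench), 36 mm above the bench, where a round flat steel anvil, 26 mm diameter, stands out towards -y. How far it stands out is set differently each time (6 to 28 mm) and is not measured: where the jaw nips the tube must be felt. Axes as gauge.
- bed_spot (a point): point on the top of the caliper's bed (12 mm above the bench) in line with the anvil's axis, 70 mm from the inner face of the fixed jaw: the place to stand the tube. Axes as gauge.
- carriage (a joint): travel of the sliding jaw in m: 0 fully open, growing as it closes towards the fixed jaw (gauge +y), at most 0.125. The inner face of the sliding jaw is at gauge y = -0.075 + this value. Starts between 0 and 0.02. It slides with a dry drag of about 3.5 N and stays where it is left.
- jaw: sliding jaw, a steel plate 14 mm thick reaching 96 mm from the middle of the beam over the bed, top 50 mm above the bench. Origin on the bench under the middle of the beam (its rocking centre), axes as gauge when square. It has sprung play about the vertical: pressing on the tube rocks it out of square by about 0.003 rad per newton.
- tab (a point): middle of the upright steel tab on the sliding jaw, above the beam: 12 mm thick along the gauge's y, 28 mm wide along its x, from 46 to 92 mm above the bench; this point is 72 mm above it. The carriage below is 50 mm long along y, its top 46 mm above the bench. Pinch or push the tab from above. Axes as jaw.
- jaw_face (a point): point on the inner (gauge +y) face of the sliding jaw opposite the anvil, 36 mm above the bench. Axes as jaw.
- long_tube: bystander: cardboard tube standing up, 76 mm diameter, 160 mm high; origin at the centre of its underside.
- tin: bystander: red tin standing up, 66 mm diameter, 100 mm high; origin at the centre of its underside.
- carton: bystander: closed cardboard box 90 x 120 x 55 mm; origin at the centre of its underside.
- tape_gun: bystander: red tape dispenser with a roll, about 190 mm long, 72 mm high, handle to its -x; origin on the bench near its middle.

How it is judged:
By the outcome, as a careful person would: the job done as asked, in the order asked, and still so for the second after the job is handed in, with the robot touching nothing.
It also fails if it takes over 64 s, if anything falls off the work surface, if the arm or the gripper's body presses on something with over 40 N, if the wrist force passes 120 N, or if a joint passes its speed limit or range.

## Working session

There is one attempt and no reset: what is moved stays moved. The work goes in short steps, Python scripts to look and compute and a shell command to move; the robot and the scene stay as the last step left them, time stands still between calls to the robot, and variables do not carry over. Pictures are saved under pics/ and viewed, at most 10 in all, crops included, and the job is handed in when it is done.

```bash
mkdir -p pics
python3 - <<'E'
from workcell import get_state, eyes, env
import cv2
s=get_state();print(s)
for n in("top","side"):
    print(n,eyes.camera_info(n)); cv2.imwrite(f"pics/{n}0.png",eyes.read_camera(n)[:,:,::-1])
print(eyes.camera_info("wrist"))
E
```

```text
{'clock': 0.0, 'joint_pos': array([ 9.85394753e-01,  3.14014084e-01,  4.49610656e-02,  1.30359234e+00,
       -4.91779377e-05,  1.43118531e+00]), 'qvel': array([-2.24563093e-04,  6.73692972e-05,  7.29796281e-04,  7.88827684e-04,
        1.63933208e-03, -3.65888682e-05]), 'tau': array([ 1.39495507e-03, -4.80631757e+01,  2.98531348e+01,  1.96523534e-02,
       -6.19663433e-05,  8.21522349e-06]), 'tcp_pos': array([0.2476728 , 0.51837276, 0.24139374]), 'orientation': array([-3.04860485e-04,  2.21054083e-01,  9.75261112e-01, -8.73154205e-04]), 'wrist_force': array([ 0.6504174 , -0.43578371,  0.12943409]), 'ft_torque': array([ 0.01078444, -0.07221583,  0.02927597]), 'grip_force': 0.0, 'finger_gap': 0.085371951648979}
top {'fovy': 55.255033979721674, 'cx': 251.2395611022476, 'cy': 186.400171146494, 'xyz': array([ 0.48516179, -0.00201864,  1.39319533]), 'orientation': array([-0.02661126,  0.7112878 , -0.70230418,  0.01141655])}
side {'fovy': 55.171146067175485, 'cx': 260.6988971949536, 'cy': 190.06183030051952, 'xyz': array([ 0.47185832, -0.73022155,  0.94032859]), 'orientation': array([-0.34155168,  0.93748682, -0.05958702,  0.03017107])}
{'fovy': 59.24918886389196, 'cx': 255.37206876545693, 'cy': 188.56319910516945, 'xyz': array([0.17553639, 0.55258097, 0.37252737]), 'orientation': array([0.13210493, 0.83571574, 0.52669718, 0.08196074])}
```

View pics/top0.png

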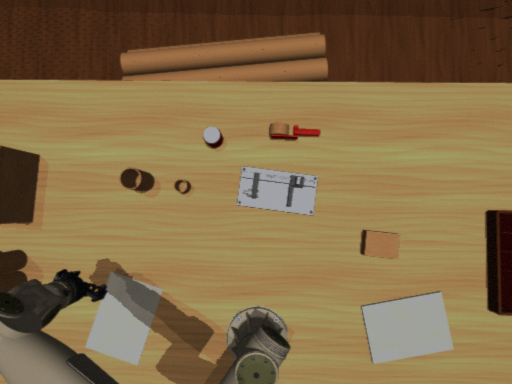

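View pics/side0.png

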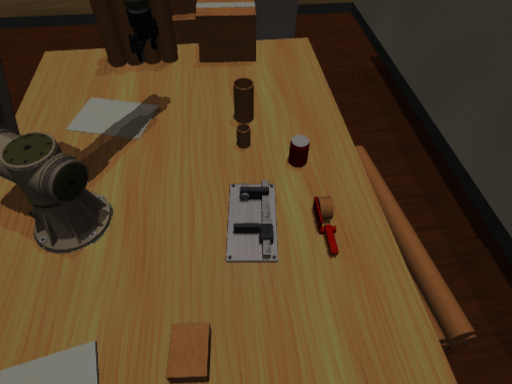

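Top view: short tube at about (182,186), caliper bed (238-318, 168-215) with the fixed jaw on the left and the tab near (298,181). Measuring the coarse positions with ray casts.

```bash
cat > h.py <<'E'
import numpy as np, cv2
from scipy.spatial.transform import Rotation as R
from workcell import get_state, eyes
def rot(q): return R.from_quat([q[1],q[2],q[3],q[0]]).as_matrix()
def cast(info,px,z):
    f=192/np.tan(np.radians(info["fovy"])/2); px=np.atleast_2d(px).astype(float)
    d=np.c_[(px-[info["cx"],info["cy"]])/f,np.ones(len(px))]@rot(info["orientation"]).T
    o=np.array(info["xyz"]); return (o+d*((z-o[2])/d[:,2])[:,None])[:,:2]
def proj(info,P):
    f=192/np.tan(np.radians(info["fovy"])/2); q=(np.atleast_2d(P)-info["xyz"])@rot(info["orientation"])
    return q[:,:2]/q[:,2:]*f+[info["cx"],info["cy"]]
def shot(n,name):
    i=eyes.camera_info(n); im=eyes.read_camera(n)[:,:,::-1].copy(); cv2.imwrite(f"pics/{name}.png",im); return i,im
def totool(v):
    return rot(get_state()["orientation"]).T@np.asarray(v)*100
E
python3 - <<'E'
from h import *
i=eyes.camera_info("top"); im=cv2.imread("pics/top0.png")
hsv=cv2.cvtColor(im,cv2.COLOR_BGR2HSV)
m=((hsv[...,1]<70)&(hsv[...,2]>90)).astype(np.uint8); m[:,:225]=0;m[:,330:]=0;m[:155]=0;m[225:]=0
m=cv2.morphologyEx(m,cv2.MORPH_CLOSE,np.ones((9,9)))
c=max(cv2.findContours(m,0,2)[0],key=cv2.contourArea); b=cv2.boxPoints(cv2.minAreaRect(c))
w=cast(i,b,.012); print(b.round(1).tolist(),w.round(4).tolist(),w.mean(0), [np.linalg.norm(w[k]-w[k-1]) for k in range(4)])
print("tube",cast(i,[182,186],.08))
o=im[150:230,110:340]; cv2.imwrite("pics/c.png",cv2.resize(o,None,fx=3.4,fy=3.4,interpolation=2))
E
```

```text
[[235.89999389648438, 204.89999389648438], [241.1999969482422, 165.39999389648438], [318.0, 175.60000610351562], [312.70001220703125, 215.1999969482422]] [[0.4888, 0.0848], [0.6386, 0.0672], [0.6031, -0.2225], [0.4544, -0.2033]] [ 0.54622287 -0.0684598 ] [np.float64(0.29023721763742094), np.float64(0.15085849075117785), np.float64(0.2918378437996178), np.float64(0.14997074825148338)]
tube [[0.55410861 0.27603345]]
```

View pics/c.png

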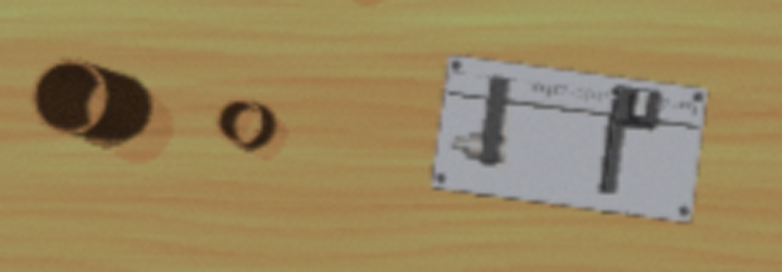

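```bash
python3 -m inch '[0,0,0,-0.109,0,0,0,-0.109,0,0,0,-0.108,-3.1,-2.4,0,0,-3.1,-2.4,0,0]' && python3 -m inch '[-3.1,-2.4,0,0,-3.1,-2.4,0,0,-3.1,-2.4,0,0,-3.1,-2.4,0,0,-3.1,-2.4,0,0]' && python3 -m inch '[-3.1,-2.4,0,0,-3.1,-2.4,0,0,0,0,0,0,0,0,0,0,0,0,0,0]'
python3 - <<'E'
from h import *
s=get_state(); print(s["tcp_pos"],s["orientation"])
i,im=shot("wrist","w1"); print(i["xyz"],rot(i["orientation"])[:,2])
E
```

```text
clock: 0.52
tcp_pos: [0.3029, 0.464, 0.2416]
orientation: [-0.0, 0.057, 0.998, -0.0]
wrist_force: [1.3, -0.5, -0.8]
finger_gap: 0.0853
grip_force: 0.0
clock: 0.93
tcp_pos: [0.4441, 0.3245, 0.242]
orientation: [-0.0, 0.06, 0.998, -0.0]
wrist_force: [1.0, 1.2, 1.2]
finger_gap: 0.0854
grip_force: 0.0
clock: 1.35
tcp_pos: [0.4987, 0.2709, 0.2418]
orientation: [-0.001, 0.06, 0.998, -0.0]
wrist_force: [-0.1, -0.5, 0.5]
finger_gap: 0.0856
grip_force: 0.0
[0.49866613 0.27085987 0.24176706] [-7.73766503e-04  6.02769202e-02  9.98181391e-01 -7.16579476e-05]
[0.41949742 0.28043549 0.37291011] [ 0.30333186 -0.03795951 -0.95212859]
```

View pics/w1.png

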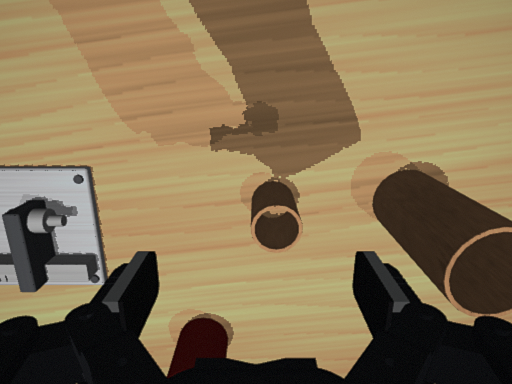

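Wrist view: tube rim ellipse centred about (276,228), long tube well right, caliper's fixed jaw with the knob in line with the anvil at left (40,220). Compute the tube and go look at the caliper.

```bash
python3 - <<'E'
from h import *
i=eyes.camera_info("wrist"); p=cast(i,[[251,228],[302,228],[276,206],[276,251]],.08); print(p,p[:2].mean(0),p[2:].mean(0))
g=np.array([.546,-.068])-[.03,0]-get_state()["tcp_pos"][:2]; print(totool([*g,0]))
E
python3 -m inch '[0.2,-4,0,0,0.2,-4,0,0,0.2,-4,0,0,0.2,-4,0,0,0.2,-4,0,0]' && python3 -m inch '[0.2,-4,0,0,0.2,-4,0,0,0.2,-4,0,0,0.2,-4,0,0,0,0,0,0]' && python3 -m inch '[0,0,0,0,0,0,0,0,0,0,0,0,0,0,0,0,0,0,0,0]'
python3 - <<'E'
from h import *
s=get_state(); print(s["tcp_pos"],s["orientation"])
i,im=shot("wrist","w2"); np.save("w2.npy",i,allow_pickle=True)
E
```

```text
[[0.55097598 0.26059193]
 [0.55672888 0.30855452]
 [0.53164741 0.28635232]
 [0.57800638 0.28164833]] [0.55385243 0.28457322] [0.55482689 0.28400033]
[-5.79982548e+00 -3.34971983e+01 -3.71417729e-03]
clock: 1.82
tcp_pos: [0.4638, 0.074, 0.2424]
orientation: [0.0, 0.058, 0.998, 0.0]
wrist_force: [0.5, 0.7, 0.8]
finger_gap: 0.0855
grip_force: 0.0
clock: 2.23
tcp_pos: [0.4374, -0.0885, 0.2425]
orientation: [0.0, 0.062, 0.998, -0.001]
wrist_force: [0.3, 1.2, 1.1]
finger_gap: 0.0851
grip_force: 0.0
clock: 2.65
tcp_pos: [0.4385, -0.0826, 0.2423]
orientation: [0.0, 0.058, 0.998, 0.0]
wrist_force: [-0.4, 0.5, 0.2]
finger_gap: 0.0853
grip_force: 0.0
[ 0.43846686 -0.08263208  0.24229823] [1.80306192e-05 5.82667191e-02 9.98301044e-01 1.17681082e-04]
```

View pics/w2.png

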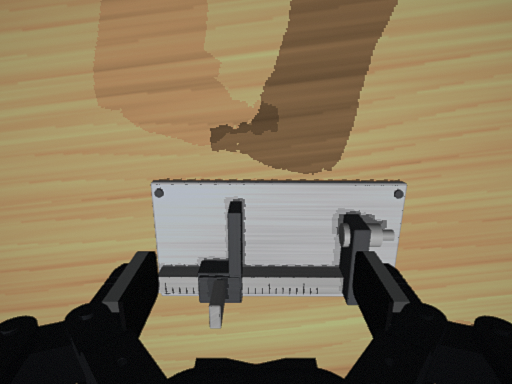

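The wrist view shows the whole caliper: bed's near edge row about 182 (153..406), fixed-jaw/anvil near (345,235), sliding jaw inner edge column 243, tab top near (216,325). A zoomed crop for pixels.

Run:
```python
import cv2
im=cv2.imread("pics/w2.png")[170:340,145:415]; cv2.imwrite("pics/c2.png",cv2.resize(im,None,fx=2.96,fy=2.96,interpolation=2)[:, :800])
```

```text
(no output)
```

View pics/c2.png

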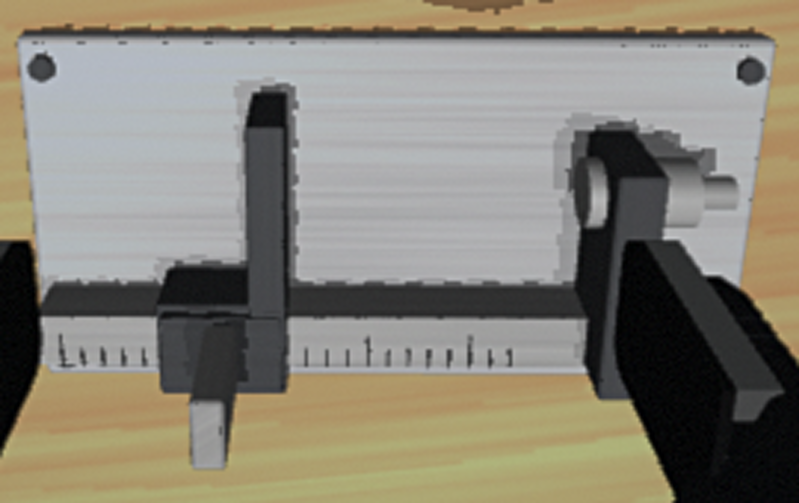

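```bash
cat > g.py <<'E'
from h import *
i=np.load("w2.npy",allow_pickle=True).item()
def c(p,z): return cast(i,np.array(p,float)/2.96+[145,170],z)
bed=c([[20,38],[773,41]],.012); d=bed[1]-bed[0]; L=np.linalg.norm(d); ey=d/L; ex=np.array([ey[1],-ey[0]])
fj=c([[623,180]],.058)[0]            # gauge (-.031,.060)
O=fj+.031*ex-.060*ey
def g(p): return np.c_[(p-O)@ex,(p-O)@ey]
E
python3 - <<'E'
from g import *
print("bedlen",L,"yaw",np.arctan2(-ey[0],ey[1]),"O",O,"bed corners",g(bed))
print("sl jaw tip",g(c([[245,127],[287,127]],.05)),"fixed far end",g(c([[598,398],[667,180]],.058)))
print("anvil,knob",g(c([[588,190],[573,190],[720,193]],.036)))
t=c([[191,403],[226,403],[192,467],[224,467]],.092);print("tab",g(t),t.mean(0))
s=get_state()["tcp_pos"]; print(s)
E
```

```text
bedlen 0.28462316543355703 yaw -0.12122955278649777 O [ 0.54060292 -0.05248846] bed corners [[-0.06735735 -0.15840591]
 [-0.06735735  0.12621726]]
sl jaw tip [[-0.04690678 -0.07084083]
 [-0.04696854 -0.0562233 ]] fixed far end [[ 0.05797782  0.05913723]
 [-0.03106477  0.07519335]]
anvil,knob [[-0.01665019  0.05458043]
 [-0.01662644  0.0490203 ]
 [-0.01563664  0.10365744]]
tab [[ 0.03513247 -0.08727506]
 [ 0.0350807  -0.07561104]
 [ 0.06098506 -0.087909  ]
 [ 0.06093598 -0.0769905 ]] [ 0.57837393 -0.13964226]
[ 0.43844337 -0.08284788  0.2422668 ]
```

```bash
python3 -m inch '[-0.73,3.78,0,0,-0.73,3.78,0,0,-0.73,3.78,0,0,-0.73,3.78,0,0,-0.73,3.78,0,0]' 1 20 >/dev/null && python3 -m inch '[-0.73,3.78,0,0,-0.73,3.78,0,0,-0.73,3.78,0,0,-0.73,3.78,0,0,-0.73,3.78,0,0]' >/dev/null && python3 -m inch '[0,0,3,0,0,0,3,0,0,0,3,0,0,0,0,0,0,0,0,0]'
python3 - <<'E'
from h import *
s=get_state();print(totool(np.array([.5545,.2843,.06])-s["tcp_pos"]))
E
```

```text
clock: 3.95
tcp_pos: [0.5541, 0.2826, 0.1507]
orientation: [-0.002, 0.059, 0.998, -0.001]
wrist_force: [0.2, -0.0, 0.4]
finger_gap: 0.0855
grip_force: 0.0
[-0.0619151   0.19362841  9.06641195]
```

```bash
python3 -m inch '[0,0.15,2.5,0,0,0,2.5,0,0,0,2,0,0,0,1.5,0,0,0,0.5,0]' && python3 -m inch '[0,0,0,0,0,0,0,0,0,0,0,0,0,0,0,0,0,0,0,0]' -1 20 && python3 -m inch '[0,0,0,0,0,0,0,0,0,0,0,0,0,0,0,0,0,0,0,0]'
```

```text
clock: 4.37
tcp_pos: [0.5562, 0.2839, 0.0625]
orientation: [-0.0, 0.06, 0.998, 0.0]
wrist_force: [-0.1, -0.5, 0.0]
finger_gap: 0.0853
grip_force: 0.0
clock: 4.78
tcp_pos: [0.5577, 0.2843, 0.0647]
orientation: [0.002, 0.06, 0.998, 0.001]
wrist_force: [-0.4, -0.7, 6.1]
finger_gap: 0.0488
grip_force: 21.3
clock: 5.2
tcp_pos: [0.5577, 0.2843, 0.0647]
orientation: [0.002, 0.06, 0.998, 0.001]
wrist_force: [-0.3, -0.6, 5.9]
finger_gap: 0.0488
grip_force: 21.3
```

```bash
python3 -m inch '[0,0,-1,0,0,0,-2,0,0,0,-2.5,0,0,0,-2.5,0,0,0,-2,0]'
python3 - <<'E'
from h import *
s=get_state();print(totool(np.array([.5235,-.0605,.17])-s["tcp_pos"]),s["tcp_pos"])
i,im=shot("wrist","w3")
E
```

```text
clock: 5.62
tcp_pos: [0.5564, 0.284, 0.1652]
orientation: [0.001, 0.06, 0.998, 0.0]
wrist_force: [-0.0, 0.9, -0.3]
finger_gap: 0.0492
grip_force: 20.9
[ -0.85489113 -34.59568166  -0.51243077] [0.55635599 0.28400371 0.16518982]
```

View pics/w3.png

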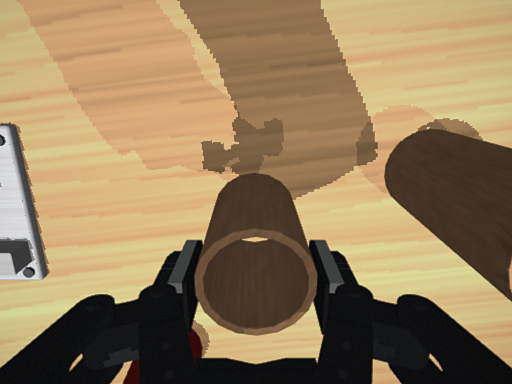

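Tube held; rim ellipse spans about (195..317, 229..335). Compute its offset from the TCP.

```bash
python3 - <<'E'
from h import *
i=eyes.camera_info("wrist"); s=get_state()["tcp_pos"]
p=cast(i,[[195,282],[317,282],[256,229],[256,335]],.1805); m=(p[:2].mean(0)+p[2:].mean(0))/2
print(p, totool([*(m-s[:2]),0]))
E
python3 -m inch '[0,-3.5,0,0,0,-3.5,0,0,0,-3.5,0,0,0,-3.5,0,0,0,-3.5,0,0]' >/dev/null&& python3 -m inch '[0,-3.5,0,0,0,-3.5,0,0,0,-3.5,0,0,0,-3.5,0,0,-0.5,-3,0,0]' >/dev/null && python3 -m inch '[0,0,0,0,0,0,0,0,0,0,0,0,0,0,0,0,0,0,0,0]'
python3 - <<'E'
from h import *
s=get_state();print(totool(np.array([.5235,-.0605,.17])-s["tcp_pos"]),s["tcp_pos"])
E
```

```text
[[0.55422573 0.26004104]
 [0.56032829 0.30970363]
 [0.53360632 0.28770426]
 [0.58381353 0.28166464]] [ 0.0318299   0.00303626 -0.00022007]
clock: 6.92
tcp_pos: [0.5197, -0.058, 0.1624]
orientation: [-0.0, 0.059, 0.998, 0.0]
wrist_force: [0.2, 1.0, -0.1]
finger_gap: 0.049
grip_force: 21.1
[-0.40145857 -0.20069966 -0.76443237] [ 0.51974847 -0.05803226  0.1623569 ]
```

```bash
python3 -m inch '[-0.4,-0.2,2,0,0,0,2,0,0,0,2,0,0,0,1.5,0,0,0,0.5,0]' && python3 -m inch '[0,0,0.15,0,0,0,0,0,0,0,0,0,0,0,0,0,0,0,0,0]'
python3 - <<'E'
from h import *
s=get_state();print(totool(np.array([.5235,-.0605,.0767])-s["tcp_pos"]),s["tcp_pos"])
E
```

```text
clock: 7.33
tcp_pos: [0.5219, -0.0601, 0.0799]
orientation: [-0.002, 0.059, 0.998, 0.001]
wrist_force: [-0.5, 0.3, 0.7]
finger_gap: 0.0486
grip_force: 21.1
clock: 7.75
tcp_pos: [0.5243, -0.0619, 0.0818]
orientation: [0.001, 0.06, 0.998, -0.0]
wrist_force: [0.6, 0.2, -0.8]
finger_gap: 0.0489
grip_force: 21.1
[0.09764283 0.1273029  0.51050803] [ 0.52430797 -0.06187848  0.08180714]
```

```bash
for k in 1; do python3 -m inch '[0.1,0.1,0.3,0,0,0,0,0,0,0,0,0,0,0,0,0,0,0,0,0]'|grep -E "tcp|wrist"; python3 -m inch '[0,0,0.12,0,0,0,0,0,0,0,0,0,0,0,0,0,0,0,0,0]'|grep -E "tcp|wrist"; done
```

```text
tcp_pos: [0.5227, -0.0607, 0.0778]
wrist_force: [0.3, 0.5, -0.1]
tcp_pos: [0.5229, -0.0608, 0.0768]
wrist_force: [-0.1, -0.0, 3.6]
```

```bash
python3 -m inch '[0,0,0,0,0,0,0,0,0,0,0,0,0,0,0,0,0,0,0,0]' 0.7 && python3 -m inch '[0,0,-1,0,0,0,-2,0,0,0,-3,0,0,0,-3,0,0,0,-2,0]' && python3 -m inch '[2,0,-2,0,2,0,-2,0,1,0,-1,0,0,0,0,0,0,0,0,0]' -1
python3 - <<'E'
from h import *
i,im=shot("wrist","w4"); np.save("w4.npy",i,allow_pickle=True); print(get_state()["tcp_pos"])
cv2.imwrite("pics/w4c.png",cv2.resize(im[80:384],None,fx=1.5,fy=1.5))
E
```

```text
clock: 9.0
tcp_pos: [0.5226, -0.0606, 0.0765]
orientation: [-0.0, 0.06, 0.998, 0.0]
wrist_force: [-0.1, 0.4, 0.7]
finger_gap: 0.0726
grip_force: 0.0
clock: 9.42
tcp_pos: [0.5235, -0.0608, 0.1901]
orientation: [0.002, 0.06, 0.998, -0.0]
wrist_force: [0.2, -0.1, 0.2]
finger_gap: 0.0725
grip_force: 0.0
clock: 9.83
tcp_pos: [0.4736, -0.0548, 0.2372]
orientation: [0.001, 0.06, 0.998, -0.0]
wrist_force: [0.4, 0.2, 0.1]
finger_gap: 0.0121
grip_force: 0.0
[ 0.47349702 -0.05479736  0.23624987]
```

View pics/w4c.png

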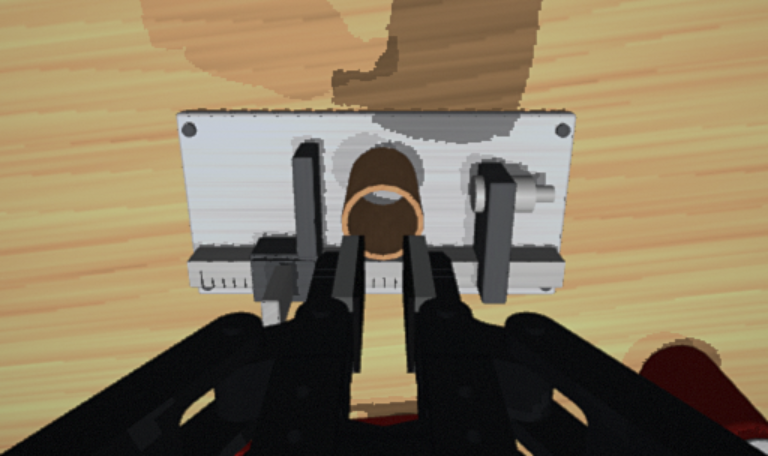

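Tube stands upright on the bed between the jaws, rim centre about (255,228), anvil disc about (319,208). Check alignment and compute the push approach to the tab.

Run:
```python
from g import *
i=np.load("w4.npy",allow_pickle=True).item()
def cc(p,z): return cast(i,np.array(p,float)/1.5+[0,80],z)
print("tube",g(cc([[383,185],[383,260],[342,222],[424,222]],.092)),"anvil",g(cc([[478,193],[545,194]],.036)),"fj tip",g(cc([[486,185]],.058)),"sj tip",g(cc([[318,158]],.05)))
t=O+.049*ex-.082*ey; s=get_state()["tcp_pos"]; print("tab",t)
b=t-ey*(.006+.030); print("behind",b, totool([*(b-s[:2]),.075-s[2]]))
```

```text
tube [[-0.04312911 -0.01082661]
 [ 0.00578626 -0.01079776]
 [-0.01958289 -0.03524358]
 [-0.01963759  0.01361346]] anvil [[-0.01621993  0.05590039]
 [-0.0155151   0.10305376]] fj tip [[-0.03046125  0.05639039]] sj tip [[-0.04631683 -0.05367551]]
tab [ 0.5793268  -0.13981234]
behind [ 0.57497322 -0.17554813] [-11.50606186 -10.77493362  16.13407029]
```

```bash
python3 -m inch '[-2.3,-2.15,0,0,-2.3,-2.15,0,0,-2.3,-2.15,0,0,-2.3,-2.15,0,0,-2.3,-2.15,0,0]' >/dev/null&& python3 -m inch '[0,0,2,0,0,0,2.5,0,0,0,2.5,0,0,0,1,0,0,0,0,0]'
python3 - <<'E'
from h import *
s=get_state();print(totool(np.array([.575,-.1755,.068])-s["tcp_pos"]))
E
```

```text
clock: 10.72
tcp_pos: [0.5723, -0.1742, 0.1517]
orientation: [-0.004, 0.06, 0.998, 0.002]
wrist_force: [-0.2, 0.0, 0.6]
finger_gap: 0.0003
grip_force: 0.0
[-0.34595522 -0.11667961  8.37065745]
```

```bash
python3 -m inch '[-0.3,-0.1,2,0,0,0,2,0,0,0,2,0,0,0,1.5,0,0,0,0.9,0]' && python3 -m inch '[0,0.3,0,0,0,0.3,0,0,0,0.3,0,0,0,0.2,0,0,0,0.1,0]' && python3 -m inch '[0,0.2,0,0,0,0.2,0,0,0,0.2,0,0,0,0.2,0,0,0,0.2,0]'
```

```text
clock: 11.13
tcp_pos: [0.5772, -0.1763, 0.0716]
orientation: [-0.0, 0.06, 0.998, 0.0]
wrist_force: [-0.1, -0.5, -0.4]
finger_gap: -0.0003
grip_force: 0.0validation failed for argument at $...
```

```bash
python3 -c "
from h import *
s=get_state();print(s['clock'],s['tcp_pos'],s['wrist_force'])"; python3 -m inch '[0,0.3,0,0,0,0.3,0,0,0,0.3,0,0,0,0.2,0,0,0,0.1,0,0]'
```

```text
11.1333 [ 0.57719053 -0.17625078  0.07159914] [-0.08498778 -0.48377002 -0.3721623 ]
clock: 11.55
tcp_pos: [0.5795, -0.1644, 0.0739]
orientation: [0.001, 0.06, 0.998, -0.0]
wrist_force: [-0.1, 0.5, -1.2]
finger_gap: -0.0
grip_force: 0.0
```

```bash
for k in 1; do python3 -m inch '[0,0.2,0,0,0,0.2,0,0,0,0.2,0,0,0,0.2,0,0,0,0.2,0,0]'|grep -E "tcp|wrist"; python3 -m inch '[0,0.2,0,0,0,0.2,0,0,0,0.2,0,0,0,0.2,0,0,0,0.2,0,0]'|grep -E "tcp|wrist"; done
```

```text
tcp_pos: [0.5801, -0.1553, 0.0731]
wrist_force: [-1.3, -2.9, 3.5]
tcp_pos: [0.5814, -0.1446, 0.0728]
wrist_force: [-0.1, -4.2, 1.7]
```

```bash
python3 -m inch '[0,0.2,0,0,0,0.2,0,0,0,0.2,0,0,0,0.2,0,0,0,0.2,0,0]'|grep -E "tcp|wrist"; python3 -m inch '[0,0.15,0,0,0,0.15,0,0,0,0.15,0,0,0,0.15,0,0,0,0.1,0,0]'|grep -E "tcp|wrist"
```

```text
tcp_pos: [0.5825, -0.1347, 0.0727]
wrist_force: [0.9, -3.8, 3.5]
tcp_pos: [0.5833, -0.1277, 0.0726]
wrist_force: [-0.0, -4.4, 2.6]
```

```bash
python3 -m inch '[0,0.1,0,0,0,0.1,0,0,0,0.1,0,0,0,0.1,0,0,0,0.1,0,0]'|grep -E "tcp|wrist"
```

```text
tcp_pos: [0.5838, -0.1228, 0.0726]
wrist_force: [2.1, -3.9, 2.1]
```

```bash
python3 -m inch '[0,0.1,0,0,0,0.1,0,0,0,0.1,0,0,0,0.1,0,0,0,0.1,0,0]'|grep -E "tcp|wrist"
```

```text
tcp_pos: [0.5843, -0.1178, 0.0726]
wrist_force: [2.7, -3.8, 1.9]
```

```bash
python3 -m inch '[0,0.06,0,0,0,0.06,0,0,0,0.06,0,0,0,0.06,0,0,0,0.06,0,0]'|grep -E "tcp|wrist"
```

```text
tcp_pos: [0.5846, -0.1149, 0.0725]
wrist_force: [3.0, -4.7, 0.7]
```

```bash
python3 -m inch '[0,0.06,0,0,0,0.06,0,0,0,0.06,0,0,0,0.06,0,0,0,0.06,0,0]'|grep -E "tcp|wrist"
```

```text
tcp_pos: [0.585, -0.1119, 0.0726]
wrist_force: [2.4, -4.4, 0.7]
```

```bash
python3 -m inch '[0,0.06,0,0,0,0.06,0,0,0,0.06,0,0,0,0.06,0,0,0,0.06,0,0]'|grep -E "tcp|wrist"
```

```text
tcp_pos: [0.5853, -0.1089, 0.0726]
wrist_force: [1.9, -4.5, 1.0]
```

```bash
python3 -m inch '[0,0.04,0,0,0,0.04,0,0,0,0.04,0,0,0,0.04,0,0,0,0.04,0,0]'|grep -E "tcp|wrist"
```

```text
tcp_pos: [0.5856, -0.1069, 0.0726]
wrist_force: [3.2, -4.2, 0.6]
```

```bash
python3 -m inch '[0,0.04,0,0,0,0.04,0,0,0,0.04,0,0,0,0.04,0,0,0,0.04,0,0]'|grep -E "tcp|wrist"
```

```text
tcp_pos: [0.5858, -0.105, 0.0726]
wrist_force: [3.0, -4.6, 2.2]
```

Run:
```python
from h import *
i,im=shot("wrist","w5"); cv2.imwrite("pics/w5c.png",cv2.resize(im[100:384],None,fx=1.5,fy=1.5))
```

```text
(no output)
```

View pics/w5c.png

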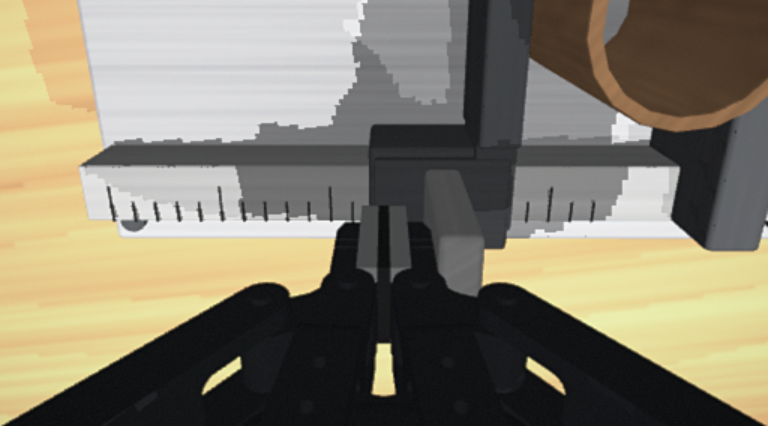

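The tube is upright against the sliding jaw, with about 59 mm between the jaws, so only a few mm remain. Finishing in fine steps.

```bash
python3 -m inch '[0,0.02,0,0,0,0.02,0,0,0,0.02,0,0,0,0.02,0,0,0,0.02,0,0]'|grep -E "tcp|wrist"
```

```text
tcp_pos: [0.5859, -0.104, 0.0725]
wrist_force: [3.3, -4.9, 0.6]
```

```bash
python3 -m inch '[0,0.02,0,0,0,0.02,0,0,0,0.02,0,0,0,0.02,0,0,0,0.02,0,0]'|grep -E "tcp|wrist"
```

```text
tcp_pos: [0.586, -0.103, 0.0726]
wrist_force: [3.0, -4.9, 0.4]
```

```bash
python3 -m inch '[0,0.02,0,0,0,0.02,0,0,0,0.02,0,0,0,0.02,0,0,0,0.02,0,0]'|grep -E "tcp|wrist"
```

```text
tcp_pos: [0.5861, -0.102, 0.0725]
wrist_force: [1.3, -4.8, 0.0]
```

```bash
python3 -m inch '[0,0.02,0,0,0,0.02,0,0,0,0.02,0,0,0,0.02,0,0,0,0.02,0,0]'|grep -E "tcp|wrist"
```

```text
tcp_pos: [0.5863, -0.101, 0.0725]
wrist_force: [1.6, -4.0, -0.1]
```

```bash
python3 -m inch '[0,0.02,0,0,0,0.02,0,0,0,0.02,0,0,0,0.01,0,0,0,0.01,0,0]'|grep -E "tcp|wrist"
```

```text
tcp_pos: [0.5864, -0.1002, 0.0726]
wrist_force: [2.0, -4.1, 0.0]
```

```bash
python3 -m inch '[0,0.02,0,0,0,0.02,0,0,0,0.02,0,0,0,0.02,0,0,0,0.02,0,0]'|grep -E "tcp|wrist"
```

```text
tcp_pos: [0.5865, -0.0994, 0.0726]
wrist_force: [2.2, -5.8, -0.8]
```

```bash
python3 -m inch '[0,0.02,0,0,0,0.02,0,0,0,0.02,0,0,0,0.01,0,0,0,0.01,0,0]'|grep -E "tcp|wrist"
```

```text
tcp_pos: [0.5865, -0.0992, 0.0726]
wrist_force: [1.2, -6.5, -0.2]
```

```bash
python3 -m inch '[0,0.02,0,0,0,0.02,0,0,0,0,0,0,0,0,0,0,0,0,0,0]'|grep -E "tcp|wrist"
```

```text
tcp_pos: [0.5866, -0.099, 0.0726]
wrist_force: [2.0, -7.1, -0.2]
```

```bash
python3 -m inch '[0,-0.1,0,0,0,-0.3,0,0,0,-0.5,0,0,0,-0.6,0,0,0,-0.5,0,0]'|grep -E "tcp|wrist"; python3 -m inch '[0,0,-2,0,0,0,-3,0,0,0,-3,0,0,0,-3,0,0,0,-3,0]' |grep -E "tcp|wrist"; python3 -m inch '[3,2,0,0,3,2,0,0,3,2,0,0,3,2,0,0,0,0,0,0]' |grep -E "tcp|wrist";python3 -m inch '[0,0,0,0,0,0,0,0,0,0,0,0,0,0,0,0,0,0,0,0]' |grep -E "tcp|wrist"
python3 - <<'E'
from h import *
i,im=shot("wrist","w6"); np.save("w6.npy",i,allow_pickle=True); cv2.imwrite("pics/w6c.png",cv2.resize(im[80:384],None,fx=1.5,fy=1.5))
E
```

```text
tcp_pos: [0.5836, -0.1179, 0.0722]
wrist_force: [0.1, -1.1, 0.7]
tcp_pos: [0.5836, -0.118, 0.2137]
wrist_force: [0.8, 0.0, 0.2]
tcp_pos: [0.4683, -0.0206, 0.2121]
wrist_force: [-1.5, 0.5, -0.1]
tcp_pos: [0.4754, -0.0248, 0.2124]
wrist_force: [-0.1, -0.2, 0.3]
```

View pics/w6c.png

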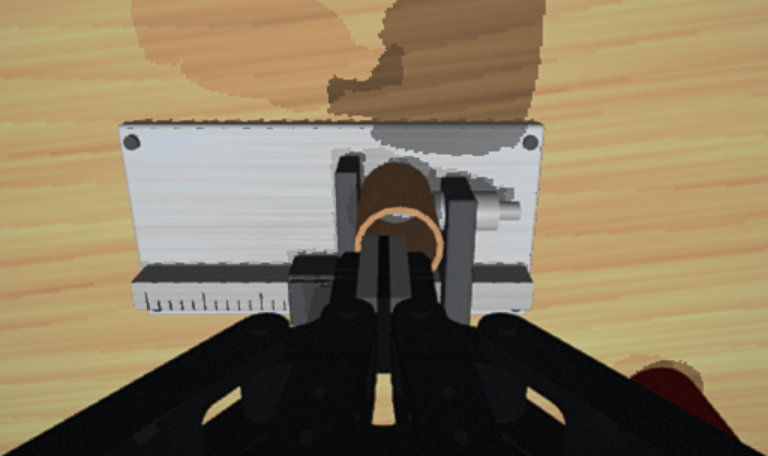

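The picture shows the tube upright (rim centre about (400,245)), held between the jaw (column 357) and the anvil (column 440), with the jaw square and the gripper clear.

```bash
python3 -c "
from workcell import env
print(env.hand_in())"
```

```text
the job is handed in; nothing more can be done
None
```

The tube stands upright on the caliper bed in line with the anvil (within about 2 mm), lightly nipped at roughly 3 N by feel; the last picture shows the jaw square. The arm is clear, the bystanders were not touched, and the job is handed in (no verdict was returned).

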